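Put the lens-inspection kit into its holders

TASK

Put the inspection kit away: set the eye loupe, the black-lidded screw jar out on the open bench (not the jars at the back by the drawers), the black lens rest block and the dial lens clock each in the grey holder on the bench whose recess matches its outline. Each must end inside its recess, flat on the recess floor and the same way up as it is now, and must be lowered into place, not dropped or thrown.

Things in the scene. Friction and masses are not known exactly. Their poses are not given: they have to be found in the camera images.
- loupe: Black eye loupe, a squat round barrel 35 mm in diameter and 32 mm high, standing upright, about 50 g. Origin at the centre of its underside, z up. Grip it round the barrel. Belongs in the small round holder.
- screw_jar: Round screw jar standing upright on the open bench in front (similar jars at the back by the drawers are not meant), 34 mm high: grey body 46 mm in diameter, black ribbed lid 50 mm in diameter from 24 to 34 mm height, about 80 g. Origin at the centre of its underside, z up. Grip it round the lid. Belongs in the large round holder.
- rest_block: Black oblong lens rest block, 40 mm along its x, 60 mm along its y, 22 mm high, about 60 g. Origin at the centre of its underside, z up. Belongs in the oblong holder; either way round is right.
- lens_clock: Lens clock (dial gauge) lying dial up: round body 43 mm in diameter, 13 mm thick, with a 13 mm wide stem; 61 mm long over all, 110 g. Origin at the underside, midway along the length; the stem points to -x, the dial's centre is 9 mm toward +x; z up. Grip it across the dial. Belongs in the keyhole holder, stem in the narrow part.
- clock_dial (a point): Centre of the lens clock's round dial body, at its underside; axes as the lens clock's.
- small_round_holder: Fixed, grey plastic, dark floor. Origin: centre of its underside; recess floor 4 mm, rim top 9 mm above it. Low round cup of 63 mm outer and 47 mm inner diameter, the smaller of the two round holders; for the loupe.
- large_round_holder: Fixed, grey plastic, dark floor. Origin: centre of its underside; recess floor 4 mm, rim top 9 mm above it. Low round cup of 78 mm outer and 62 mm inner diameter, the larger of the two round holders; for the screw jar.
- oblong_holder: Fixed, grey plastic, dark floor. Origin: centre of its underside; recess floor 4 mm, rim top 9 mm above it. Oblong tray 64 mm along x by 84 mm along y outside, recess 52 x 72 mm, with a 44 mm wide finger gap (no rim) in the middle of each long side, at its +x and -x; for the rest block, the block's x along the holder's x or against it.
- keyhole_holder: Fixed, grey plastic, dark floor. Origin: centre of its underside; recess floor 4 mm, rim top 9 mm above it. Keyhole-shaped tray, 85 mm long, 67 mm wide: round seat of 55 mm inner diameter centred 9 mm toward +x, and a 25 mm wide channel toward -x for the stem. No rim at the seat's +y and -y sides (finger gaps, 35 mm wide). For the lens clock, its x along the holder's x.
- keyhole_dial_seat (a point): Centre of the round seat of the keyhole holder, on the recess floor (4 mm above the bench): the centre of the dial belongs here. Axes as the keyhole holder's.

How it is judged:
By the outcome, as a careful person would: the job done as asked, in the order asked, and still so for the second after the job is handed in, with the robot touching nothing.
It also fails if it takes over 102 s, if anything falls off the work surface, if the arm or the gripper's body presses on something with over 40 N, if the wrist force passes 120 N, or if a joint passes its speed limit or range.

ROBOT

A 7-joint arm with a two-finger parallel gripper is mounted at the origin on a cart in front of the work surface, level with it; the furniture and walls round the work are solid. World frame = base frame: x ahead of the robot, y to its left, z up, the work surface at z = 0. Lengths are in m, angles in rad, forces in N, time in s.
With the tool pointing down it reaches from about 0.35 to 0.775 m from the base axis. Payload 3.1 kg.
Tool frame: the origin (TCP) lies midway between the tips of the shut fingers; the grasp point (between the pads) lies 19 mm behind it; z points along the fingers, y is the line along which they close (so a half turn about z gives the same grasp; the last joint's range is limited). The gripper opens to 85 mm and grips with 20 to 120 N. Pads are 22 mm wide; open, the fingers measure 114 mm over their backs; the gripper's body (76 mm by 85 mm) begins 54 mm behind the grasp point. The pads swing forward as they close: fully open they stand 13 mm farther back than shut.
Start: joints at [1.258, 0.311, 0.014, 1.512, -0.004, 1.319, -0.027], TCP at [0.147, -0.53, 0.231] pointing down, gripper open.
Joint ranges: [-2.7, 2.7], [-0.3, 1.91], [-1.27, 1.3], [0.12, 2.57], [-1.44, 4.58], [0.2, 2.03], [-3.05, 3.05]. Speed limits (rad/s): [2.79, 2.79, 3.14, 3.14, 3.14, 3.14, 3.14].

INTERFACE

Orientations are given as a unit quaternion [x, y, z, w].
In Python, from plant import arm gives the robot as it stands.
- The arm moves only by the tool jog_arm, never from a script. Its argument "moves" is a list that holds one entry, the list of rows, each a list of 7 numbers: the shift along the tool's x, y, z in mm, then the turn, a rotation vector about the tool's x, y, z in rad, then the finger opening in mm, from 0 to 85.4. In form: [[[tx, ty, tz, rx, ry, rz, fingers], ...]]. A call has 1 to 20 rows; each row shifts and turns the commanded pose from where the row before left it, along the tool's axes as they then stand; what a row does not reach is not made up. A row lasts 1/8 s, in which the tool goes at most 62.5 mm and 10.7 degrees, less where a joint would pass 70% of its speed; a pose out of reach is approached as far as the arm can. A call is refused whole if a number of a shift passes 62.5 or a number of a turn 0.188, either way. A call with a gripper value outside its range is refused whole. The fingers move at their own pace and stop on an object; "grip_force" is the grip in N (left out, the last holds). Time passes only in rows, so rows that do not move let the fingers close. It gives the time, the measured TCP pose, the force, the opening and the grip force at its end, in the units of the state.
- arm.get_obs(): the state, without advancing time (a new reading comes with each control period).
- arm.capture(name): name is "scene" or "top" or "wrist"; returns a dict with "img" (480x640x3 uint8, blue, green, red), "fx", "fy", "cx", "cy" (pixels), "k1" (the pictures are not rectified: a ray, as slopes to the right and down, at radius r is drawn at 1 + k1 r^2 times it, then the intrinsics apply), "T" (4x4, takes a point from camera to world coordinates); the wrist camera has in their place "hand_eye" (4x4, takes a point from camera to tool coordinates, whose origin is the TCP and whose axes are the flange's). Camera axes: x right, y up, looking along -z (the intrinsics and any distortion apply to the point x, -y, -z); pixel columns grow to the right and rows downward; lengths in m; the calibration is good to about 2 mm. A picture is of the moment at which its call begins: read the wrist's pose just before it. There is no depth.
- arm.close_job(): hands the job in; it is judged then, once.
The state is a dict: "time_s": time; "q": joint angles; "joint_vel": joint speeds; "tau": joint torques, N m; "eef_pos": TCP position; "tool_rot": TCP orientation; "wrist_force": force on the tool from outside, world axes, zero at the start; "ft_torque": the same for the moment, N m; "width": finger opening in m; "gripper_force": force on a finger pad.
Only numpy, scipy, OpenCV 4.12 (cv2) and the standard library are available. Lean on these libraries where they do the work, as an engineer would, in place of code of your own. Each camera call takes 0.05 s, during which the arm holds its last target. There are 200 camera calls.

## Working session

There is one attempt and no reset: what is moved stays moved. The work goes in short steps, Python scripts to look and compute and a tool call to move; the robot and the scene stay as the last step left them, time stands still between calls to the robot, and variables do not carry over. Pictures are saved under pics/ and viewed, at most 17 in all, crops included, and the job is handed in when it is done.

Besides the shell and the picture viewer there is one more tool, called as name(argument=value, ...) on one line, values as JSON. jog_arm: Moves the arm, as the interface text tells. Its arguments: {"type":"object","properties":{"moves":{"type":"array"},"grip_force":{"type":"number"}},"required":["moves"]}

```bash
ls; mkdir -p pics; python3 - <<'E'
from plant import arm
import cv2
o=arm.get_obs();print(o)
for n in("scene","top","wrist"):
    c=arm.capture(n);cv2.imwrite(f"pics/{n}0.png",c["img"]);print({k:v for k,v in c.items() if k!="img"})
E
```

```text
pics
{'time_s': 0.0, 'q': array([ 1.25829469,  0.31171342,  0.01400583,  1.51310933, -0.00438485,
        1.31920485, -0.02722357]), 'joint_vel': array([-0.00065634,  0.00101854, -0.00081748,  0.00025768,  0.00034443,
        0.00086253,  0.0018594 ]), 'tau': array([ 1.31221029e-05, -3.79910588e+01,  1.46150328e-01, -2.30596894e+01,
        1.23626689e-02,  1.37727155e-02,  3.58170880e-06]), 'eef_pos': array([ 0.14692331, -0.52922837,  0.23020675]), 'tool_rot': array([ 9.90843646e-01,  1.35008980e-01, -2.19870836e-04, -1.18195543e-03]), 'wrist_force': array([ 0.085468  ,  0.60650466, -0.75980119]), 'ft_torque': array([-0.0049023 ,  0.06574113, -0.01597917]), 'gripper_force': 0.0, 'width': 0.08531419000831125}
{'fx': 509.7146372284464, 'fy': 509.7146372284464, 'cx': 322.48771346356966, 'cy': 235.92813070409034, 'k1': -0.003925895182623443, 'T': array([[-0.55033497,  0.49132237, -0.67508055, -0.14983866],
       [-0.83493649, -0.32726093,  0.44247184,  0.46600714],
       [-0.00353118,  0.80715712,  0.59032611,  0.61582137],
       [ 0.        ,  0.        ,  0.        ,  1.        ]])
[... 262 characters left out ...]
 1.26452206e-04,
         1.22735525e-02],
       [-4.50410673e-04,  1.63970624e-01,  9.86465119e-01,
         1.37529842e+00],
       [ 0.00000000e+00,  0.00000000e+00,  0.00000000e+00,
         1.00000000e+00]])}
{'fx': 361.6621659855772, 'fy': 361.6621659855772, 'cx': 324.82734286305185, 'cy': 236.59490745046796, 'k1': -0.059936059190155204, 'hand_eye': array([[ 6.70881384e-04,  9.61113556e-01,  2.76152645e-01,
         7.03449272e-02],
       [ 9.99999752e-01, -7.03462478e-04,  1.89246999e-05,
         4.78703277e-05],
       [ 2.12451810e-04,  2.76152564e-01, -9.61113790e-01,
        -1.42734772e-01],
       [ 0.00000000e+00,  0.00000000e+00,  0.00000000e+00,
         1.00000000e+00]])}
```

View pics/top0.png

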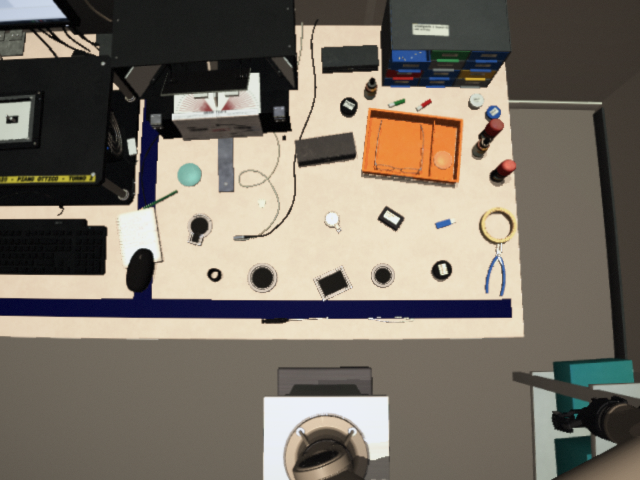

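View pics/scene0.png

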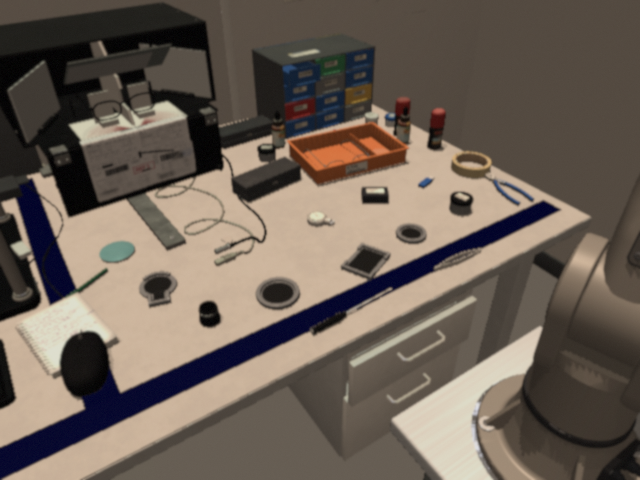

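The top view shows the loupe (214,274), jar (442,270), rest block (391,217) and lens clock (333,220). The holders are keyhole (200,229), large round (262,277), oblong (333,284) and small round (382,275). The scene view agrees.

```bash
cat > h.py <<'E'
import numpy as np, cv2
from scipy.spatial.transform import Rotation as R
from plant import arm
def pose():
    o=arm.get_obs();T=np.eye(4);T[:3,:3]=R.from_quat(o["tool_rot"]).as_matrix();T[:3,3]=o["eef_pos"];return T
def cap(n):
    P=pose();c=arm.capture(n)
    if "T" not in c:c["T"]=P@c["hand_eye"]
    return c
def ray(c,uv):
    p=(np.atleast_2d(np.asarray(uv,float))-[c["cx"],c["cy"]])/[c["fx"],c["fy"]]
    s=p.copy()
    for _ in range(8): s=p/(1+c["k1"]*(s**2).sum(1,keepdims=True))
    d=np.c_[s[:,0],-s[:,1],-np.ones(len(s))]@c["T"][:3,:3].T
    return c["T"][:3,3],d
def plane(c,uv,z):
    o,d=ray(c,uv);return (o+d*((z-o[2])/d[:,2])[:,None])[:,:2]
def proj(c,X):
    p=(np.atleast_2d(X)-c["T"][:3,3])@c["T"][:3,:3];s=np.c_[p[:,0],-p[:,1]]/-p[:,2:]
    s*=1+c["k1"]*(s**2).sum(1,keepdims=True);return s*[c["fx"],c["fy"]]+[c["cx"],c["cy"]]
def ortho(c,x0,x1,y0,y1,z,mm=1.):
    """bird's-eye picture of plane z: up = +x, left = +y; mm per pixel"""
    h=int((x1-x0)*1e3/mm);w=int((y1-y0)*1e3/mm);v,u=np.mgrid[:h,:w]
    X=np.c_[(x1-v*mm*1e-3).ravel(),(y1-u*mm*1e-3).ravel(),np.full(h*w,z)]
    m=proj(c,X).astype(np.float32).reshape(h,w,2);return cv2.remap(c["img"],m[...,0],m[...,1],cv2.INTER_LINEAR)
def goto(x,y,z,ax):
    """shift mm and rz needed in tool axes to go to TCP x,y,z with tool x axis heading ax (rad)"""
    P=pose();t=P[:3,:3].T@(np.array([x,y,z])-P[:3,3])*1e3
    G=np.array([[np.cos(ax),np.sin(ax),0],[np.sin(ax),-np.cos(ax),0],[0,0,-1]])
    print("shift",t.round(1),"rot",R.from_matrix(P[:3,:3].T@G).as_rotvec().round(4),"world d",((np.array([x,y,z])-P[:3,3])*1e3).round(1))
E
python3 - <<'E'
from h import *
c=cap("top")
P=dict(loupe=(214,274,.032),jar=(442,270,.034),block=(391,217,.022),clock=(333,220,.013),key=(200,229,.009),large=(262,277,.009),obl=(333,284,.009),small=(382,275,.009))
for k,(u,v,z) in P.items():
    p=plane(c,(u,v),z)[0];print(k,p.round(3),np.hypot(*p).round(3))
im=ortho(c,.32,.62,-.32,.4,.01,.9)
cv2.imwrite("pics/o.png",im)
print(pose().round(3))
E
```

```text
loupe [0.46 0.29] 0.543
jar [ 0.468 -0.298] 0.555
block [ 0.61  -0.171] 0.633
clock [ 0.604 -0.018] 0.604
key [0.582 0.336] 0.672
large [0.454 0.168] 0.484
obl [ 0.435 -0.017] 0.435
small [ 0.458 -0.145] 0.481
[[ 0.964  0.268 -0.001  0.147]
 [ 0.268 -0.964  0.001 -0.53 ]
 [-0.    -0.001 -1.     0.231]
 [ 0.     0.     0.     1.   ]]
```

View pics/o.png

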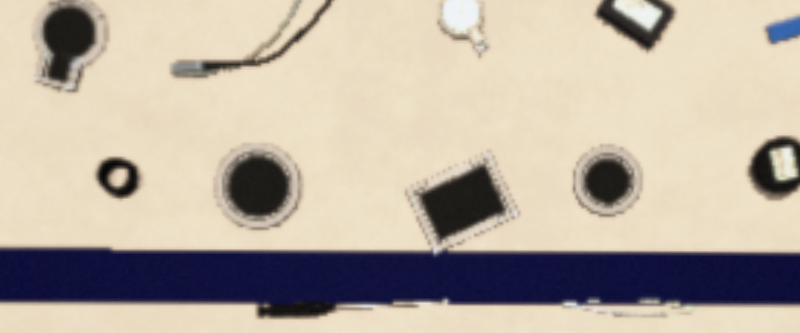

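The bird's-eye view shows all four items and all four holders apart from each other, within reach. I'll survey them next with the wrist camera.

jog_arm(moves=[[[0,0,0,0,0,0.135,85],[0,0,0,0,0,0.136,85],[38,-35,0,0,0,0,85],[38,-35,0,0,0,0,85],[38,-35,0,0,0,0,85],[38,-35,0,0,0,0,85],[38,-35,0,0,0,0,85],[38,-35,0,0,0,0,85],[38,-35,0,0,0,0,85],[38,-35,0,0,0,0,85],[0,0,0,0,0,0,85],[0,0,0,0,0,0,85],[0,0,0,0,0,0,85]]])

```text
time_s: 1.82
eef_pos: [0.45, -0.2516, 0.2311]
tool_rot: [1.0, -0.002, -0.0, 0.0]
wrist_force: [-0.7, -0.3, 0.3]
width: 0.0852
gripper_force: 0.0
```

```bash
python3 - <<'E'
from h import *
import pickle
c=cap("wrist");pickle.dump(c,open("w1.pkl","wb"));cv2.imwrite("pics/w1.png",c["img"])
print(pose().round(4))
E
```

```text
[[ 1.000e+00 -3.400e-03 -7.000e-04  4.500e-01]
 [-3.400e-03 -1.000e+00 -6.000e-04 -2.516e-01]
 [-7.000e-04  6.000e-04 -1.000e+00  2.312e-01]
 [ 0.000e+00  0.000e+00  0.000e+00  1.000e+00]]
```

jog_arm(moves=[[[0,-40,0,0,0,0,85],[0,-40,0,0,0,0,85],[0,-40,0,0,0,0,85],[0,-40,0,0,0,0,85],[0,-40,0,0,0,0,85],[0,-40,0,0,0,0,85],[0,-40,0,0,0,0,85],[0,0,0,0,0,0,85],[0,0,0,0,0,0,85],[0,0,0,0,0,0,85]]])

```text
time_s: 3.12
eef_pos: [0.4513, 0.028, 0.2312]
tool_rot: [1.0, -0.002, -0.0, 0.0]
wrist_force: [-0.3, -0.5, 0.1]
width: 0.085
gripper_force: 0.0
```

```bash
python3 - <<'E'
from h import *
import pickle
c=cap("wrist");pickle.dump(c,open("w2.pkl","wb"))
print(pose().round(4))
E
```

```text
[[ 1.000e+00 -3.500e-03 -3.000e-04  4.513e-01]
 [-3.500e-03 -1.000e+00 -6.000e-04  2.820e-02]
 [-3.000e-04  6.000e-04 -1.000e+00  2.312e-01]
 [ 0.000e+00  0.000e+00  0.000e+00  1.000e+00]]
```

jog_arm(moves=[[[0,-40,0,0,0,0,85],[0,-40,0,0,0,0,85],[0,-40,0,0,0,0,85],[0,-40,0,0,0,0,85],[0,-40,0,0,0,0,85],[0,-40,0,0,0,0,85],[0,0,0,0,0,0,85],[0,0,0,0,0,0,85],[0,0,0,0,0,0,85]]])

```text
time_s: 4.3
eef_pos: [0.4521, 0.268, 0.2311]
tool_rot: [1.0, -0.002, 0.0, 0.001]
wrist_force: [1.2, -0.2, 0.1]
width: 0.085
gripper_force: 0.0
```

```bash
python3 - <<'E'
from h import *
import pickle
c=cap("wrist");pickle.dump(c,open("w3.pkl","wb"))
print(pose().round(4),arm.get_obs()["time_s"])
cs=[pickle.load(open(f"w{i}.pkl","rb")) for i in(1,2,3)]
im=[ortho(c,.36,.68,y0,y1,0.004,1.2) for c,y0,y1 in((cs[2],.14,.44),(cs[1],-.09,.2),(cs[0],-.38,-.05))]
cv2.imwrite("pics/wall.png",cv2.hconcat(im))
E
```

```text
[[ 1.000e+00 -3.300e-03  2.000e-04  4.520e-01]
 [-3.300e-03 -1.000e+00 -1.100e-03  2.682e-01]
 [ 2.000e-04  1.100e-03 -1.000e+00  2.312e-01]
 [ 0.000e+00  0.000e+00  0.000e+00  1.000e+00]] 4.35
```

View pics/wall.png

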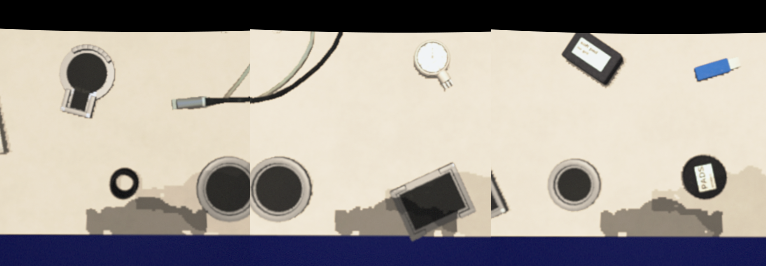

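The mosaic shows every holder and item clearly. The gripper's shadow near the oblong holder is lighter than the dark recess floors, so a darkness threshold separates them.

```bash
cat > meas.py <<'E'
from h import *
def blob(c,x,y,z,kind="dark",r=.055,thr=75,close=0):
    mm=.5;im=ortho(c,x-r,x+r,y-r,y+r,z,mm);g=im.max(2)
    hsv=cv2.cvtColor(im,cv2.COLOR_BGR2HSV)
    m=(g<thr) if kind=="dark" else (hsv[...,1]<22)
    m=m.astype(np.uint8)*255
    m=cv2.morphologyEx(m,cv2.MORPH_OPEN,np.ones((3,3)))
    if close:m=cv2.morphologyEx(m,cv2.MORPH_CLOSE,np.ones((close,close)))
    cn=[k for k in cv2.findContours(m,cv2.RETR_EXTERNAL,cv2.CHAIN_APPROX_NONE)[0] if cv2.contourArea(k)>500]
    n=r/mm*1e3
    k=min(cn,key=lambda k:np.linalg.norm(np.mean(k[:,0],0)-n))
    W=lambda p:np.array([x+r-p[1]*mm*1e-3,y+r-p[0]*mm*1e-3])
    (e,R_)=cv2.minEnclosingCircle(k);rect=cv2.minAreaRect(k)
    b=[W(p) for p in cv2.boxPoints(rect)]
    f=np.zeros_like(m);cv2.drawContours(f,[k],-1,255,-1)
    D=cv2.distanceTransform(f,cv2.DIST_L2,5);i=np.unravel_index(D.argmax(),D.shape)
    M=cv2.moments(k);cen=W((M["m10"]/M["m00"],M["m01"]/M["m00"]))
    d=W(i[::-1]);a=(b[1]-b[0],b[2]-b[1]);l=max(a,key=np.linalg.norm)
    g2=f.copy();cv2.circle(g2,(int(i[1]),int(i[0])),int(D.max()+4),0,-1)
    M2=cv2.moments(g2,True);st=W((M2["m10"]/M2["m00"],M2["m01"]/M2["m00"])) if M2["m00"]>0 else d
    print(" encl",W(e).round(4),round(R_*mm,1),"| cen",cen.round(4),"area-r",round(np.sqrt(M["m00"]/np.pi)*mm,1),"| rect",W(rect[0]).round(4),sorted(np.round(np.array(rect[1])*mm,1)),"long dir",round(np.arctan2(l[1],l[0]),3),"| disc",d.round(4),round(D.max()*mm,1),"rest dir",np.round(np.arctan2(*(d-st)[::-1]),3))
E
python3 - <<'E'
from meas import *
import pickle
cs={i:pickle.load(open(f"w{i}.pkl","rb")) for i in(1,2,3)}
for n,i,x,y,z,k in(("loupe",3,.46,.29,.032,"dark"),("jar",1,.468,-.298,.034,"dark"),("block",1,.61,-.171,.022,"dark"),("clock",2,.604,-.018,.013,"w"),("key",3,.582,.336,.004,"dark"),("large",3,.454,.168,.004,"dark"),("large",2,.454,.168,.004,"dark"),("obl",2,.435,-.017,.004,"dark"),("small",1,.458,-.145,.004,"dark")):
    print(n);
    try: blob(cs[i],x,y,z,k)
    except Exception as e: print(e)
E
```

```text
loupe
 encl [0.465 0.29 ] 16.8 | cen [0.4651 0.2897] area-r 15.8 | rect [0.465  0.2895] [np.float64(30.0), np.float64(33.0)] long dir 3.142 | disc [0.466  0.2895] 15.0 rest dir -0.364
jar
 encl [ 0.4725 -0.3011] 24.2 | cen [ 0.4723 -0.3011] area-r 23.4 | rect [ 0.4722 -0.3012] [np.float64(46.5), np.float64(47.5)] long dir -1.571 | disc [ 0.472  -0.3015] 22.9 rest dir -2.273
block
 encl [ 0.635  -0.1705] 62.2 | cen [ 0.6327 -0.1732] area-r 41.6 | rect [ 0.6208 -0.1705] [np.float64(88.5), np.float64(109.0)] long dir -1.571 | disc [ 0.665  -0.1655] 31.4 rest dir 0.269
clock
 encl [ 0.6098 -0.0159] 18.6 | cen [ 0.6094 -0.0169] area-r 16.9 | rect [ 0.6093 -0.0167] [np.float64(33.8), np.float64(34.7)] long dir -0.956 | disc [ 0.6095 -0.017 ] 15.6 rest dir -1.386
key
 encl [0.5826 0.3399] 34.2 | cen [0.5873 0.3377] area-r 25.4 | rect [0.5826 0.3354] [np.float64(46.1), np.float64(67.3)] long dir -3.058 | disc [0.5925 0.336 ] 22.8 rest dir -0.274
large
 encl [0.4538 0.1658] 27.3 | cen [0.4538 0.1658] area-r 26.8 | rect [0.4538 0.1658] [np.float64(53.5), np.float64(53.5)] long dir 3.142 | disc [0.454 0.166] 26.4 rest dir 0.0
large
 encl [0.4538 0.1659] 26.9 | cen [0.4538 0.166 ] area-r 26.5 | rect [0.454 0.166] [np.float64(53.0), np.float64(53.0)] long dir -1.571 | disc [0.4535 0.166 ] 26.2 rest dir 0.0
obl
 encl [ 0.4386 -0.0182] 39.4 | cen [ 0.4382 -0.0179] area-r 31.1 | rect [ 0.437  -0.0169] [np.float64(47.6), np.float64(70.3)] long dir -1.147 | disc [ 0.441  -0.0255] 23.4 rest dir -1.214
small
 encl [ 0.4588 -0.1495] 19.3 | cen [ 0.4589 -0.1495] area-r 18.9 | rect [ 0.459  -0.1495] [np.float64(38.0), np.float64(38.0)] long dir 3.142 | disc [ 0.459  -0.1495] 18.7 rest dir 0.0
```

jog_arm(moves=[[[5,-8,40,0,0,0,85],[5,-8,40,0,0,0,85],[3,-6,40,0,0,0,85],[0,0,30,0,0,0,80],[0,0,25,0,0,0,80],[0,0,20,0,0,0,75],[0,0,15,0,0,0,70],[0,0,10,0,0,0,70],[0,0,5,0,0,0,70],[0,0,0,0,0,0,70]]], grip_force=35)

```text
time_s: 5.6
eef_pos: [0.4644, 0.292, 0.0064]
tool_rot: [1.0, -0.0, 0.0, -0.0]
wrist_force: [-0.9, 0.1, -0.2]
width: 0.0702
gripper_force: 0.0
```

```bash
python3 - <<'E'
from meas import *
c=cap("wrist");cv2.imwrite("pics/g1.png",c["img"]);goto(.465,.2897,.006,0)
E
```

```text
shift [0.4 2.6 0.7] rot [-0.0005 -0.0008 -0.0001] world d [ 0.4 -2.6 -0.7]
```

View pics/g1.png

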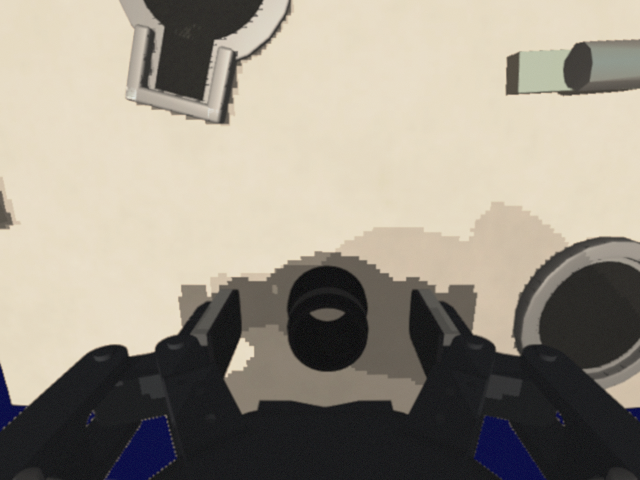

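The loupe (328,320) sits centred between the pads (238 and 412), so I'll close on it.

jog_arm(moves=[[[0,0,0,0,0,0,30],[0,0,0,0,0,0,25],[0,0,0,0,0,0,25],[0,0,0,0,0,0,25],[0,0,0,0,0,0,25],[0,0,-10,0,0,0,25],[0,0,-25,0,0,0,25],[0,0,-25,0,0,0,25],[0,20,0,0,0,0,25],[0,40,0,0,0,0,25],[0,40,0,0,0,0,25],[0,40,0,0,0,0,25],[0,40,0,0,0,0,25],[0,40,0,0,0,0,25],[0,40,0,0,0,0,25],[0,40,0,0,0,0,25],[0,40,0,0,0,0,25],[0,40,0,0,0,0,25],[0,40,0,0,0,0,25],[0,20,0,0,0,0,25]]], grip_force=35)

```text
time_s: 8.15
eef_pos: [0.4637, -0.1511, 0.0664]
tool_rot: [1.0, -0.002, -0.0, 0.001]
wrist_force: [-0.1, 0.2, -0.4]
width: 0.0316
gripper_force: 34.8
```

jog_arm(moves=[[[0,0,0,0,0,0,25],[0,0,0,0,0,0,25],[0,0,0,0,0,0,25]]])

```text
time_s: 8.52
eef_pos: [0.4644, -0.1461, 0.0664]
tool_rot: [1.0, 0.001, 0.0, -0.0]
wrist_force: [0.1, -0.4, -0.5]
width: 0.0318
gripper_force: 34.8
```

```bash
python3 - <<'E'
from meas import *
print(arm.get_obs()["width"])
c=cap("wrist");cv2.imwrite("pics/g2.png",c["img"]);goto(.459,-.1495,.0105,0)
try: blob(c,.459,-.1495,.004,r=.04)
except Exception as e: print(e)
E
```

```text
0.031846827245246394
shift [-5.4  3.1 55.9] rot [-0.0005  0.      0.0025] world d [ -5.3  -3.1 -55.9]
 encl [ 0.4398 -0.1462] 39.2 | cen [ 0.4461 -0.1477] area-r 29.2 | rect [ 0.4492 -0.1462] [np.float64(58.5), np.float64(67.5)] long dir -1.571 | disc [ 0.458  -0.1495] 20.7 rest dir -0.154
```

View pics/g2.png

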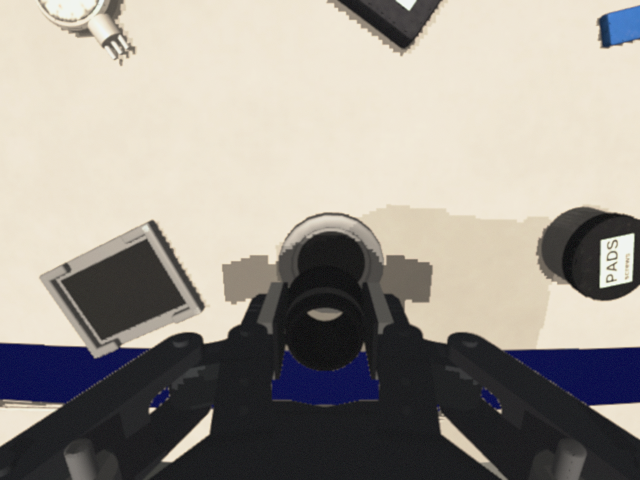

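The loupe is held upright, with its holder just beyond it at (330,255). Next I shift to line up and lower it.

jog_arm(moves=[[[-3,2,10,0,0,0,25],[-2,1,15,0,0,0,25],[0,0,12,0,0,0,25],[0,0,6,0,0,0,25],[0,0,4,0,0,0,25],[0,0,3,0,0,0,25],[0,0,3,0,0,0,25],[0,0,2,0,0,0,25],[0,0,1,0,0,0,25],[0,0,0,0,0,0,25],[0,0,0,0,0,0,25]]])

```text
time_s: 9.95
eef_pos: [0.4593, -0.151, 0.011]
tool_rot: [1.0, -0.0, 0.0, 0.0]
wrist_force: [-2.5, 0.2, 6.2]
width: 0.0313
gripper_force: 35.4
```

```bash
python3 - <<'E'
from meas import *
print(arm.get_obs()["wrist_force"],pose()[:3,3]);goto(.459,-.1495,.0105,0)
E
```

```text
[-2.51384688  0.17167398  6.23840801] [ 0.45934671 -0.15103395  0.01100729]
shift [-0.3 -1.5  0.5] rot [ 0.0005 -0.0002 -0.0001] world d [-0.3  1.5 -0.5]
```

jog_arm(moves=[[[0,0,0,0,0,0,36],[0,0,0,0,0,0,40],[0,0,0,0,0,0,50],[0,0,0,0,0,0,65],[0,0,-10,0,0,0,75],[0,0,-30,0,0,0,85],[0,0,-40,0,0,0,85],[0,15,-40,0,0,0,85],[0,30,0,0,0,0,85],[0,30,0,0,0,0,85],[0,30,0,0,0,0,85],[0,0,0,0,0,0,85],[0,0,0,0,0,0,85],[0,0,0,0,0,0,85]]])

```text
time_s: 11.7
eef_pos: [0.4596, -0.2543, 0.1305]
tool_rot: [1.0, 0.001, 0.0, -0.0]
wrist_force: [0.4, -0.6, -0.5]
width: 0.0854
gripper_force: 0.0
```

```bash
python3 - <<'E'
from meas import *
c=cap("wrist");cv2.imwrite("pics/g3.png",c["img"]);goto(.4725,-.301,.003,0)
blob(c,.4725,-.301,.034,r=.04)
E
```

```text
shift [ 12.9  46.6 127.5] rot [-0.0005 -0.0002  0.0022] world d [  13.   -46.5 -127.5]
 encl [ 0.4729 -0.3004] 25.7 | cen [ 0.4727 -0.3006] area-r 24.3 | rect [ 0.4727 -0.301 ] [np.float64(48.0), np.float64(49.5)] long dir 3.142 | disc [ 0.4725 -0.301 ] 23.4 rest dir -2.46
```

View pics/g3.png

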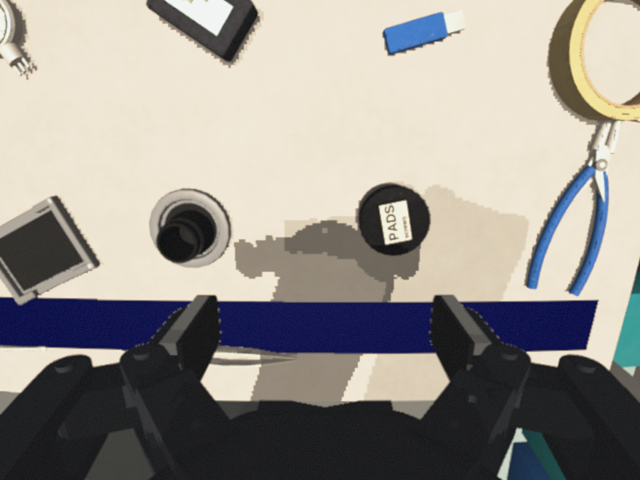

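The loupe stands upright in the small round holder (185,230). The jar is at (395,220), so I'll go to it and grip the lid.

jog_arm(moves=[[[5,20,10,0,0,0,85],[5,18,20,0,0,0,85],[3,8,20,0,0,0,85],[0,0,25,0,0,0,85],[0,0,20,0,0,0,85],[0,0,15,0,0,0,80],[0,0,10,0,0,0,80],[0,0,7,0,0,0,80],[0,0,0,0,0,0,80],[0,0,0,0,0,0,60],[0,0,0,0,0,0,40],[0,0,0,0,0,0,40],[0,0,0,0,0,0,40],[0,0,0,0,0,0,40]]], grip_force=40)

```text
time_s: 13.5
eef_pos: [0.4728, -0.3024, 0.0043]
tool_rot: [1.0, -0.0, 0.001, 0.001]
wrist_force: [-0.6, -1.1, 4.7]
width: 0.0465
gripper_force: 41.0
```

```bash
python3 - <<'E'
from meas import *
print(pose()[:3,3].round(4));goto(.454,.166,.067,0)
E
```

```text
[ 0.4728 -0.3024  0.0043]
shift [ -18.8 -468.3  -63.2] rot [ 0.0011 -0.0013 -0.0002] world d [-18.8 468.4  62.7]
```

jog_arm(moves=[[[0,0,-10,0,0,0,40],[0,0,-30,0,0,0,40],[0,0,-35,0,0,0,40],[-2,-30,0,0,0,0,40],[-2,-42,0,0,0,0,40],[-2,-42,0,0,0,0,40],[-2,-42,0,0,0,0,40],[-2,-42,0,0,0,0,40],[-2,-42,0,0,0,0,40],[-2,-42,0,0,0,0,40],[-2,-42,0,0,0,0,40],[-2,-42,0,0,0,0,40],[-1,-42,0,0,0,0,40],[0,-40,0,0,0,0,40],[0,-20,0,0,0,0,40],[0,0,0,0,0,0,40],[0,0,0,0,0,0,40],[0,0,0,0,0,0,40]]])

```text
time_s: 15.75
eef_pos: [0.4534, 0.1641, 0.0781]
tool_rot: [1.0, -0.001, -0.0, 0.001]
wrist_force: [-0.0, -0.1, -0.4]
width: 0.0467
gripper_force: 41.3
```

```bash
python3 - <<'E'
from meas import *
print(pose()[:3,3].round(4),arm.get_obs()["width"]);goto(.454,.166,.0083,0)
c=cap("wrist");cv2.imwrite("pics/g4.png",c["img"])
E
```

```text
[0.4534 0.1641 0.0781] 0.04669297805684964
shift [ 0.6 -2.  69.8] rot [ 0.0013  0.0004 -0.0028] world d [  0.6   1.9 -69.8]
```

View pics/g4.png

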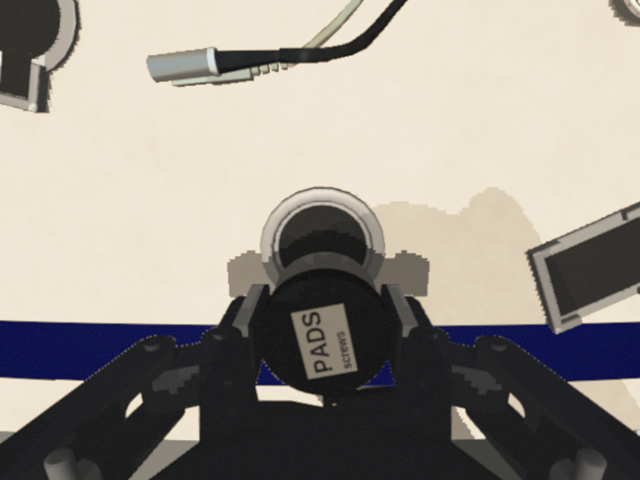

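The jar is held upright, lined up with the large round holder at (323,245). I'll lower it.

jog_arm(moves=[[[1,-2,15,0,0,0,40],[0,0,20,0,0,0,40],[0,0,15,0,0,0,40],[0,0,8,0,0,0,40],[0,0,4,0,0,0,40],[0,0,3,0,0,0,40],[0,0,2,0,0,0,40],[0,0,2,0,0,0,40],[0,0,1,0,0,0,40],[0,0,0,0,0,0,40],[0,0,0,0,0,0,40]]])

```text
time_s: 17.18
eef_pos: [0.4544, 0.168, 0.0084]
tool_rot: [1.0, -0.0, 0.0, -0.0]
wrist_force: [0.4, -0.1, 0.2]
width: 0.0468
gripper_force: 41.3
```

```bash
python3 - <<'E'
from meas import *
print(arm.get_obs()["wrist_force"],pose()[:3,3].round(4))
E
```

```text
[ 0.42935444 -0.14815247  0.22239652] [0.4544 0.168  0.0084]
```

jog_arm(moves=[[[0,0,0.7,0,0,0,40],[0,0,0,0,0,0,40],[0,0,0.5,0,0,0,40],[0,0,0,0,0,0,40]]])

```text
time_s: 17.68
eef_pos: [0.4543, 0.168, 0.0082]
tool_rot: [1.0, -0.0, 0.0, 0.0]
wrist_force: [-2.2, -1.9, 8.8]
width: 0.0466
gripper_force: 42.0
```

jog_arm(moves=[[[0,0,-0.7,0,0,0,50],[0,0,0,0,0,0,54],[0,0,0,0,0,0,65],[0,0,0,0,0,0,80],[0,0,-10,0,0,0,85],[0,0,-30,0,0,0,85],[0,0,-40,0,0,0,85],[0,10,-40,0,0,0,85],[6,30,-35,0,0,0,85],[16,40,0,0,0,0,85],[16,40,0,0,0,0,85],[16,40,0,0,0,0,85],[16,40,0,0,0,0,85],[16,40,0,0,0,0,85],[16,40,0,0,0,0,85],[16,30,0,0,0,0,85],[10,20,0,0,0,0,85],[0,0,0,0,0,0,85],[0,0,0,0,0,0,85],[0,0,0,0,0,0,85]]])

```text
time_s: 20.18
eef_pos: [0.582, -0.16, 0.1632]
tool_rot: [1.0, 0.001, 0.0, -0.0]
wrist_force: [0.7, -0.1, 0.0]
width: 0.0851
gripper_force: 0.0
```

```bash
python3 - <<'E'
from meas import *
print(pose().round(4))
c=cap("wrist");cv2.imwrite("pics/g5.png",c["img"])
blob(c,.615,-.175,.022,r=.055,close=41)
t=cap("top");cv2.imwrite("pics/t5.png",t["img"])
E
```

```text
[[ 1.000e+00  2.500e-03  1.000e-04  5.820e-01]
 [ 2.500e-03 -1.000e+00  8.000e-04 -1.600e-01]
 [ 1.000e-04 -8.000e-04 -1.000e+00  1.632e-01]
 [ 0.000e+00  0.000e+00  0.000e+00  1.000e+00]]
 encl [ 0.6108 -0.1732] 33.8 | cen [ 0.611  -0.1739] area-r 26.3 | rect [ 0.6108 -0.1736] [np.float64(39.4), np.float64(57.8)] long dir -2.167 | disc [ 0.607 -0.18 ] 19.2 rest dir -2.15
```

View pics/g5.png

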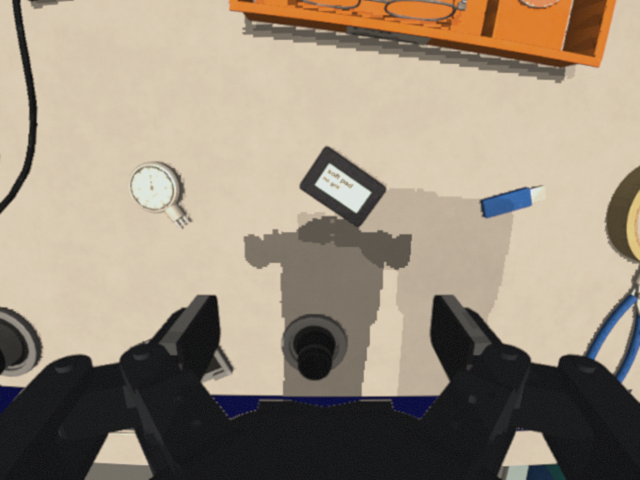

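The block is at (343,187), the clock at (157,190), and the loupe is still upright in its holder (315,350). Before choosing grasp headings I need the wrist joint's range.

```bash
python3 - <<'E'
from meas import *
print(arm.get_obs()["q"].round(3),arm.get_obs()["tool_rot"].round(4))
goto(.611,-.1738,.05,.975)
E
```

```text
[ 0.53   0.501 -0.428  1.449  0.212  1.238 -1.49 ] [ 1.e+00  9.e-04  1.e-04 -1.e-04]
shift [ 28.9  13.2 113.1] rot [-2.000e-04 -2.000e-04 -9.733e-01] world d [  28.9  -13.1 -113.1]
```

jog_arm(moves=[[[15,7,0,0,0,0,85],[14,6,10,0,0,-0.16,85],[0,0,20,0,0,-0.163,85],[0,0,20,0,0,-0.163,85],[0,0,20,0,0,-0.163,80],[0,0,20,0,0,-0.163,75],[0,0,20,0,0,-0.163,75],[0,0,20,0,0,0,75],[0,0,10,0,0,0,75],[0,0,0,0,0,0,75],[0,0,0,0,0,0,75]]], grip_force=40)

```text
time_s: 21.65
eef_pos: [0.612, -0.175, 0.0237]
tool_rot: [0.884, 0.468, 0.001, 0.001]
wrist_force: [0.5, 0.7, 0.3]
width: 0.0748
gripper_force: 0.0
```

```bash
python3 - <<'E'
from meas import *
goto(.611,-.1738,.0,.975)
c=cap("wrist");cv2.imwrite("pics/g6.png",c["img"])
E
```

```text
shift [ 0.4 -1.5 23.7] rot [ 0.0016 -0.0005 -0.0007] world d [ -1.    1.2 -23.7]
```

View pics/g6.png

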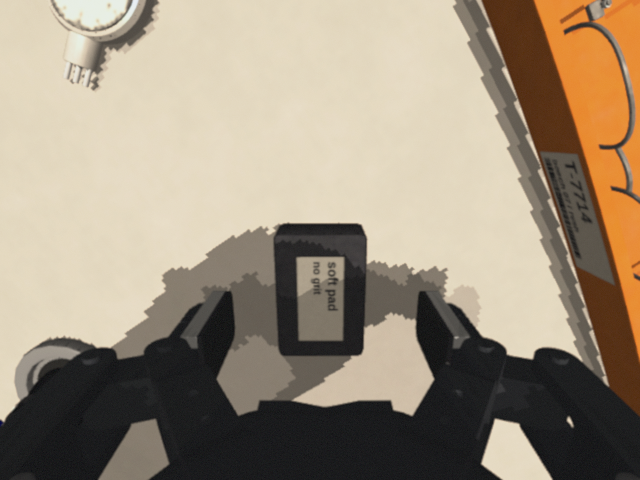

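The block (320,290) is square between the pads. Next I lower, close and lift.

jog_arm(moves=[[[0,-1,12,0,0,0,75],[0,0,8,0,0,0,75],[0,0,3,0,0,0,70],[0,0,0,0,0,0,60],[0,0,0,0,0,0,45],[0,0,0,0,0,0,30],[0,0,0,0,0,0,30],[0,0,0,0,0,0,30],[0,0,0,0,0,0,30]]])

```text
time_s: 22.82
eef_pos: [0.6109, -0.1745, 0.0003]
tool_rot: [0.884, 0.468, 0.0, 0.0]
wrist_force: [-0.7, 1.0, 3.2]
width: 0.0391
gripper_force: 42.0
```

```bash
python3 - <<'E'
from meas import *
print(pose()[:3,3].round(4));goto(.437,-.0172,.07,1.995)
import pickle
t=cap("top")
for c in (pickle.load(open("w2.pkl","rb")),t):
    blob(c,.437,-.017,.004,thr=75,r=.05)
E
```

```text
[ 6.109e-01 -1.745e-01  3.000e-04]
shift [  32.6 -232.1  -69.9] rot [ 1.1000e-03  2.0000e-04 -1.0202e+00] world d [-173.9  157.3   69.7]
 encl [ 0.4386 -0.0182] 39.4 | cen [ 0.4382 -0.0179] area-r 31.1 | rect [ 0.437  -0.0169] [np.float64(47.6), np.float64(70.3)] long dir -1.147 | disc [ 0.441  -0.0255] 23.4 rest dir -1.214
 encl [ 0.4385 -0.0158] 37.2 | cen [ 0.4385 -0.0159] area-r 29.0 | rect [ 0.4381 -0.0161] [np.float64(44.3), np.float64(64.0)] long dir -1.134 | disc [ 0.4365 -0.0115] 21.4 rest dir 2.004
```

jog_arm(moves=[[[0,0,-10,0,0,0,30],[0,0,-30,0,0,0,30],[0,0,-40,0,0,0,30],[0,-20,-20,0,0,0,30],[0,-36,0,0,0,0,30],[0,-36,0,0,0,0,30],[0,-36,0,0,0,0,30],[0,-36,0,0,0,0,30],[0,-17,0,0,0,-0.17,30],[0,0,0,0,0,-0.17,30],[0,0,0,0,0,-0.17,30],[0,0,0,0,0,-0.17,30],[0,0,0,0,0,-0.17,30],[0,0,0,0,0,-0.17,30],[0,0,0,0,0,0,30],[0,0,0,0,0,0,30],[0,0,0,0,0,0,30]]])

```text
time_s: 25.0
eef_pos: [0.4605, -0.0729, 0.0998]
tool_rot: [0.543, 0.84, -0.0, 0.0]
wrist_force: [0.2, -0.2, -0.7]
width: 0.0395
gripper_force: 41.7
```

```bash
python3 - <<'E'
from meas import *
print(pose().round(4),arm.get_obs()["width"])
c=cap("wrist");cv2.imwrite("pics/g7.png",c["img"])
for thr in(60,75):
  blob(c,.437,-.017,.004,thr=thr,r=.05)
goto(.4381,-.0161,.07,2.0)
E
```

```text
[[-4.103e-01  9.119e-01 -1.000e-04  4.605e-01]
 [ 9.119e-01  4.103e-01 -4.000e-04 -7.290e-02]
 [-4.000e-04 -2.000e-04 -1.000e+00  9.980e-02]
 [ 0.000e+00  0.000e+00  0.000e+00  1.000e+00]] 0.0394716326898352
 encl [ 0.4391 -0.019 ] 39.2 | cen [ 0.4392 -0.0188] area-r 30.4 | rect [ 0.4392 -0.0189] [np.float64(45.7), np.float64(65.8)] long dir -1.144 | disc [ 0.4395 -0.0195] 22.6 rest dir -1.151
 encl [ 0.4392 -0.019 ] 39.7 | cen [ 0.4392 -0.0189] area-r 30.7 | rect [ 0.4392 -0.0189] [np.float64(46.3), np.float64(66.4)] long dir -1.142 | disc [ 0.443 -0.027] 22.9 rest dir -1.139
shift [61.   2.9 29.8] rot [-0.0002  0.0003 -0.006 ] world d [-22.4  56.8 -29.8]
```

View pics/g7.png

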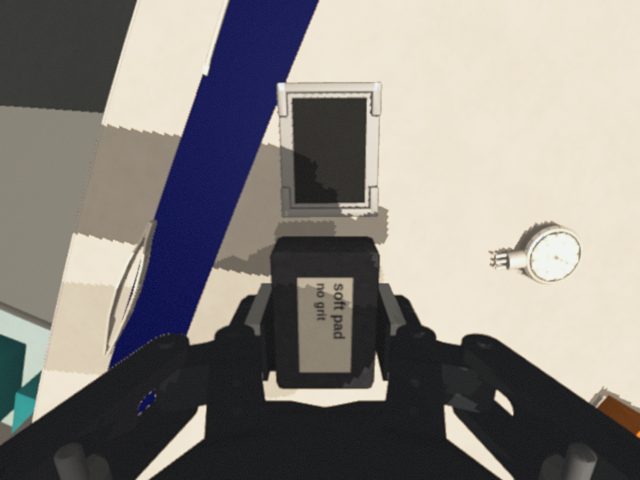

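The block is held square. The oblong holder is straight ahead, its floor spanning cols 292–367 and rows 97–205, about 59 mm forward.

jog_arm(moves=[[[20,1,0,0,0,-0.006,30],[20,1,10,0,0,0,30],[19,1,15,0,0,0,30],[0,0,20,0,0,0,30],[0,0,20,0,0,0,30],[0,0,12,0,0,0,30],[0,0,6,0,0,0,30],[0,0,0,0,0,0,30],[0,0,0,0,0,0,30]]])

```text
time_s: 26.18
eef_pos: [0.4394, -0.0179, 0.0173]
tool_rot: [0.54, 0.842, 0.0, 0.001]
wrist_force: [-0.1, 0.8, -1.4]
width: 0.0391
gripper_force: 41.7
```

```bash
python3 - <<'E'
from meas import *
goto(.439,-.018,.0042,2.0)
c=cap("wrist");cv2.imwrite("pics/g8.png",c["img"][100:420,120:520])
E
```

```text
shift [ 0.1 -0.5 13.1] rot [0.0011 0.0006 0.0007] world d [ -0.4  -0.1 -13.1]
```

View pics/g8.png

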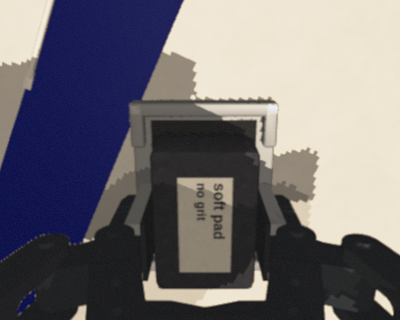

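The block is centred over the tray, so I'll lower the rest of the way.

jog_arm(moves=[[[0,0,6,0,0,0,30],[0,0,4,0,0,0,30],[0,0,2,0,0,0,30],[0,0,1,0,0,0,30],[0,0,0,0,0,0,30],[0,0,0.5,0,0,0,30],[0,0,0,0,0,0,30]]])

```text
time_s: 27.1
eef_pos: [0.4385, -0.018, 0.0042]
tool_rot: [0.54, 0.842, -0.001, 0.0]
wrist_force: [-4.8, -0.4, 10.7]
width: 0.0394
gripper_force: 43.0
```

jog_arm(moves=[[[0,0,-0.5,0,0,0,42],[0,0,0,0,0,0,46],[0,0,0,0,0,0,55],[0,0,0,0,0,0,65],[0,0,-15,0,0,0,75],[0,0,-30,0,0,0,85],[0,0,-35,0,0,0,85],[-10,20,-35,0,0,0,85],[-20,36,-30,0,0,0,85],[-20,36,0,0,0,0,85],[-6,36,0,0,0,0.169,85],[0,0,0,0,0,0.169,85],[0,0,0,0,0,0.169,85],[0,0,0,0,0,0.169,85],[0,0,0,0,0,0.169,85],[0,0,0,0,0,0.169,85],[0,0,0,0,0,0.169,85],[0,0,0,0,0,0.167,85],[0,0,0,0,0,0,85],[0,0,0,0,0,0,85]]])

```text
time_s: 29.6
eef_pos: [0.5785, -0.0153, 0.1493]
tool_rot: [0.947, 0.321, 0.0, -0.0]
wrist_force: [-0.4, -0.5, 0.3]
width: 0.085
gripper_force: 0.0
```

```bash
python3 - <<'E'
from meas import *
print(pose().round(4))
c=cap("wrist");cv2.imwrite("pics/g9.png",c["img"])
t=cap("top");cv2.imwrite("pics/t9.png",t["img"])
for z in(.0065,.013): blob(c,.605,-.017,z,"w",r=.05)
E
```

```text
[[ 7.940e-01  6.079e-01  5.000e-04  5.785e-01]
 [ 6.079e-01 -7.940e-01  3.000e-04 -1.530e-02]
 [ 6.000e-04  0.000e+00 -1.000e+00  1.493e-01]
 [ 0.000e+00  0.000e+00  0.000e+00  1.000e+00]]
 encl [ 0.6092 -0.0182] 17.4 | cen [ 0.6092 -0.0181] area-r 16.4 | rect [ 0.6089 -0.0181] [np.float64(33.2), np.float64(33.6)] long dir -0.999 | disc [ 0.6095 -0.018 ] 14.8 rest dir 0.29
 encl [ 0.6096 -0.0172] 17.0 | cen [ 0.6097 -0.0171] area-r 16.0 | rect [ 0.6098 -0.0173] [np.float64(32.5), np.float64(32.5)] long dir 3.142 | disc [ 0.611  -0.0175] 13.9 rest dir -0.319
```

View pics/g9.png

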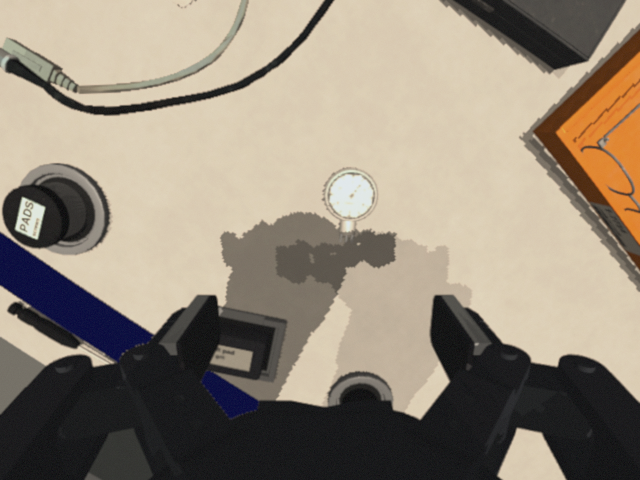

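The clock's dial is at (351,195), with its stem pointing to (348,228). The block lies in the oblong tray and the jar in the large cup. I'll get the stem heading from three views.

```bash
python3 - <<'E'
from meas import *
import pickle
c=cap("wrist")
def f(c,a,b):
    p,q=plane(c,a,.013)[0],plane(c,b,.0065)[0];d=p-q;print(p.round(4),q.round(4),np.linalg.norm(d).round(4),np.arctan2(d[1],d[0]).round(3))
f(c,(351,195),(348,228))
# earlier poses of g5, g7
from scipy.spatial.transform import Rotation as R
def mk(x,y,z,h):
    T=np.eye(4);T[:3,:3]=[[np.cos(h),np.sin(h),0],[np.sin(h),-np.cos(h),0],[0,0,-1]];T[:3,3]=x,y,z;k=dict(c);k["T"]=T@c["hand_eye"];return k
f(mk(.582,-.16,.1632,.0025),(156,187),(184,223))
f(mk(.4605,-.0729,.0998,1.9936),(554,254),(500,260))
w=pickle.load(open("w2.pkl","rb"))
# stem by contrast with bench: brightness differs strongly (prong shadows / metal), crop mask in w2
for n,k in(("now",c),("w2",w)):
    mm=.5;im=ortho(k,.555,.655,-.067,.033,.008,mm)
    bg=np.median(im.reshape(-1,3),0);d=np.abs(cv2.GaussianBlur(im,(3,3),0).astype(int)-bg).max(2)
    cv2.imwrite(f"pics/c_{n}.png",cv2.resize(im,None,fx=2,fy=2,interpolation=cv2.INTER_CUBIC))
    hsv=cv2.cvtColor(im,cv2.COLOR_BGR2HSV)
    print(n,"bg",bg,hsv[5,5])
# keyhole
w3=pickle.load(open("w3.pkl","rb"));blob(w3,.585,.337,.004,r=.055)
t=cap("top");blob(t,.585,.337,.004,r=.055)
a=cv2.imread("pics/c_now.png");b=cv2.imread("pics/c_w2.png");k=cv2.resize(ortho(w3,.53,.63,.287,.387,.004,.5),None,fx=2,fy=2);cv2.imwrite("pics/c.png",cv2.hconcat([a[:,:266],b[:,:266],k[:,:266]])if 0 else np.vstack([np.hstack([a,b]),np.hstack([k,0*k])])[:600,:800])
E
```

```text
[ 0.6099 -0.0171] [ 0.5867 -0.0331] 0.0282 0.602
[ 0.6102 -0.0212] [ 0.5781 -0.039 ] 0.0367 0.507
[ 0.6075 -0.0155] [ 0.5788 -0.0356] 0.0351 0.611
now bg [180. 204. 218.] [ 20  45 220]
w2 bg [210. 228. 238.] [0 0 0]
 encl [0.5826 0.3399] 34.2 | cen [0.5873 0.3377] area-r 25.4 | rect [0.5826 0.3354] [np.float64(46.1), np.float64(67.3)] long dir -3.058 | disc [0.5925 0.336 ] 22.8 rest dir -0.274
 encl [0.5818 0.3417] 33.1 | cen [0.587  0.3411] area-r 24.4 | rect [0.582  0.3398] [np.float64(43.5), np.float64(65.0)] long dir 3.142 | disc [0.5925 0.3395] 21.9 rest dir -0.268
```

jog_arm(moves=[[[12,10,15,0,0,0,85],[12,10.5,30,0,0,0,80],[0,0,30,0,0,0.05,70],[0,0,30,0,0,0,65],[0,0,20,0,0,0,65],[0,0,12,0,0,0,65],[0,0,0,0,0,0,65],[0,0,0,0,0,0,65]]], grip_force=40)

```text
time_s: 30.8
eef_pos: [0.6111, -0.0171, 0.013]
tool_rot: [0.955, 0.296, 0.001, 0.0]
wrist_force: [0.6, -0.4, 0.6]
width: 0.0651
gripper_force: 0.0
```

```bash
python3 - <<'E'
from meas import *
goto(.610,-.017,-.002,.60)
c=cap("wrist")
im=c["img"];cv2.imwrite("pics/c1.png",im[180:420,140:500])
for z in (.013,): blob(c,.61,-.017,z,"w",r=.03)
hsv=cv2.cvtColor(im,cv2.COLOR_BGR2HSV);m=((hsv[...,1]<25)&(hsv[...,2]>90)).astype(np.uint8)*255
for k in cv2.findContours(m,0,1)[0]:
    if cv2.contourArea(k)>150:print(cv2.boundingRect(k),cv2.contourArea(k))
E
```

```text
shift [-0.9 -0.7 15. ] rot [ 0.0012 -0.002   0.0009] world d [ -1.1   0.1 -15. ]Traceback (most recent call last):
  File "<stdin>", line 5, in <module>
  File "meas.py", line 11, in blob
    k=min(cn,key=lambda k:np.linalg.norm(np.mean(k[:,0],0)-n))
ValueError: min() iterable argument is empty
```

jog_arm(moves=[[[0,0,7,0,0,0,65],[0,0,5,0,0,0,65],[0,0,3,0,0,0,65],[0,0,0,0,0,0,60],[0,0,0,0,0,0,50],[0,0,0,0,0,0,35],[0,0,0,0,0,0,35],[0,0,0,0,0,0,35],[0,0,0,0,0,0,35],[0,0,0,0,0,0,35]]])

```text
time_s: 32.1
eef_pos: [0.6113, -0.0167, -0.0014]
tool_rot: [0.955, 0.296, 0.001, 0.0]
wrist_force: [-1.3, 0.6, 6.8]
width: 0.0412
gripper_force: 43.9
```

jog_arm(moves=[[[0,0,-8,0,0,0,35],[0,0,-25,0,0,0,35],[0,0,-35,0,0,0,35],[7,-18,-32,0,0,0,35],[14,-36,0,0,0,0,35],[14,-36,0,0,0,0,35],[14,-36,0,0,0,0,35],[14,-36,0,0,0,0,35],[14,-36,0,0,0,0,35],[14,-36,0,0,0,0,35],[14,-36,0,0,0,0,35],[14,-36,0,0,0,0,35],[14,-36,0,0,0,0,35],[7,-14,0,0,0,0.17,35],[0,0,0,0,0,0.17,35],[0,0,0,0,0,0.17,35],[0,0,0,0,0,0.17,35],[0,0,0,0,0,0.17,35],[0,0,0,0,0,0.02,35],[0,0,0,0,0,0,35]]])

```text
time_s: 34.6
eef_pos: [0.5241, 0.3555, 0.0967]
tool_rot: [0.991, -0.133, -0.0, 0.0]
wrist_force: [-0.1, 1.0, -1.6]
width: 0.0411
gripper_force: 40.7
```

jog_arm(moves=[[[0,0,0,0,0,0,35],[0,0,0,0,0,0,35]]])

```text
time_s: 34.85
eef_pos: [0.5242, 0.3554, 0.0967]
tool_rot: [0.991, -0.134, -0.0, 0.0]
wrist_force: [0.0, 0.1, -1.3]
width: 0.0415
gripper_force: 40.7
```

```bash
python3 - <<'E'
from meas import *
print(pose().round(4),arm.get_obs()["width"])
c=cap("wrist");cv2.imwrite("pics/g10.png",c["img"])
blob(c,.585,.337,.004,r=.05)
goto(.5925,.3377,.0026,-.27)
E
```

```text
[[ 9.641e-01 -2.654e-01 -3.000e-04  5.242e-01]
 [-2.654e-01 -9.641e-01  0.000e+00  3.554e-01]
 [-3.000e-04  1.000e-04 -1.000e+00  9.670e-02]
 [ 0.000e+00  0.000e+00  0.000e+00  1.000e+00]] 0.04150276868092016
 encl [0.5826 0.341 ] 35.0 | cen [0.587  0.3376] area-r 25.9 | rect [0.582 0.336] [np.float64(47.0), np.float64(68.0)] long dir 3.142 | disc [0.593 0.336] 23.3 rest dir -0.269
shift [70.6 -1.  94.1] rot [-0.      0.0002  0.0013] world d [ 68.3 -17.8 -94.1]
```

View pics/g10.png

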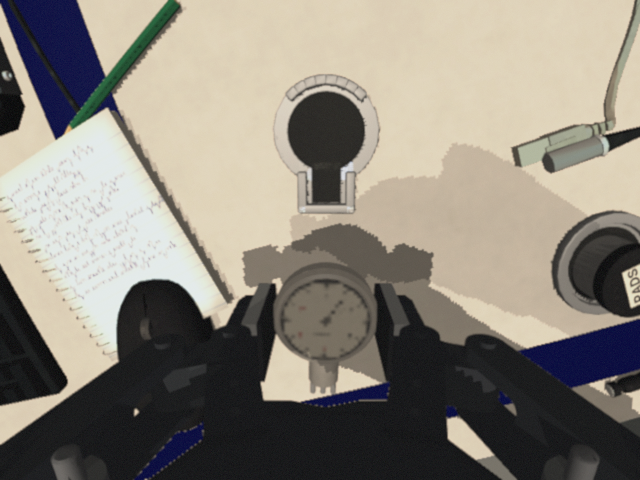

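The clock's stem (322,375) lines up with the channel (326,210), and the seat is at (327,132). I'll check where the dial sits in the hand.

```bash
python3 - <<'E'
from meas import *
c=cap("wrist")
for uv,z in(((325,313),.111),((327,132),.004),((326,207),.009),((158,320),.03)):
    p=plane(c,uv,z)[0];P=pose();print(p.round(4),((P[:3,:3].T@(np.r_[p,z]-P[:3,3]))*1e3).round(1))
E
```

```text
[0.5262 0.355 ] [  2.   -0.  -14.3]
[0.5924 0.3355] [71.   1.2 92.7]
[0.5472 0.3485] [24.   0.7 87.7]
[0.508  0.4737] [ -47.  -109.6   66.8]
```

jog_arm(moves=[[[20,0,0,0,0,0,35],[25,1,10,0,0,0,35],[25,0,15,0,0,0,35],[0,0,20,0,0,0,35],[0,0,20,0,0,0,35],[0,0,10,0,0,0,35],[0,0,6,0,0,0,35],[0,0,0,0,0,0,35],[0,0,0,0,0,0,35]]])

```text
time_s: 36.08
eef_pos: [0.5919, 0.3365, 0.0167]
tool_rot: [0.991, -0.134, 0.001, -0.001]
wrist_force: [-0.2, 0.3, -0.9]
width: 0.0414
gripper_force: 40.7
```

```bash
python3 - <<'E'
from meas import *
goto(.5925,.336,.0026,-.27)
E
```

```text
shift [ 0.7  0.3 14.1] rot [-0.0013 -0.0011  0.001 ] world d [  0.6  -0.5 -14.1]
```

jog_arm(moves=[[[0,0,6,0,0,0,35],[0,0,4,0,0,0,35],[0,0,2,0,0,0,35],[0,0,1,0,0,0,35],[0,0,1,0,0,0,35],[0,0,0,0,0,0,35],[0,0,0.5,0,0,0,35],[0,0,0,0,0,0,35]]])

```text
time_s: 37.08
eef_pos: [0.5912, 0.3358, 0.0027]
tool_rot: [0.991, -0.134, -0.0, 0.0]
wrist_force: [-3.2, -2.8, 7.6]
width: 0.0411
gripper_force: 45.5
```

jog_arm(moves=[[[0,0,-0.5,0,0,0,44],[0,0,0,0,0,0,48],[0,0,0,0,0,0,58],[0,0,0,0,0,0,66],[0,0,-12,0,0,0,70],[0,0,-30,0,0,0,80],[0,0,-40,0,0,0,85],[-10,0,-40,0,0,0,85],[-25,0,-25,0,0,0,85],[-25,0,0,0,0,0,85],[0,0,0,0,0,0,85],[0,0,0,0,0,0,85],[0,0,0,0,0,0,85]]])

```text
time_s: 38.7
eef_pos: [0.535, 0.3506, 0.1482]
tool_rot: [0.991, -0.135, 0.0, 0.001]
wrist_force: [0.6, -0.3, -0.3]
width: 0.0851
gripper_force: 0.0
```

```bash
python3 - <<'E'
from meas import *
c=cap("wrist");t=cap("top");s=cap("scene")
a=cv2.resize(ortho(c,.53,.63,.287,.387,.01,.5),(290,290))
W=[a]
W.append(cv2.resize(c["img"],(400,300))[:290])
r1=np.hstack(W)
r2=np.hstack([cv2.resize(t["img"][205:305,170:410],(690,290),interpolation=cv2.INTER_CUBIC)])
cv2.imwrite("pics/fin.png",np.vstack([r1,r2]))
print(pose()[:3,3])
E
```

```text
[0.53430861 0.35124179 0.14821498]
```

View pics/fin.png

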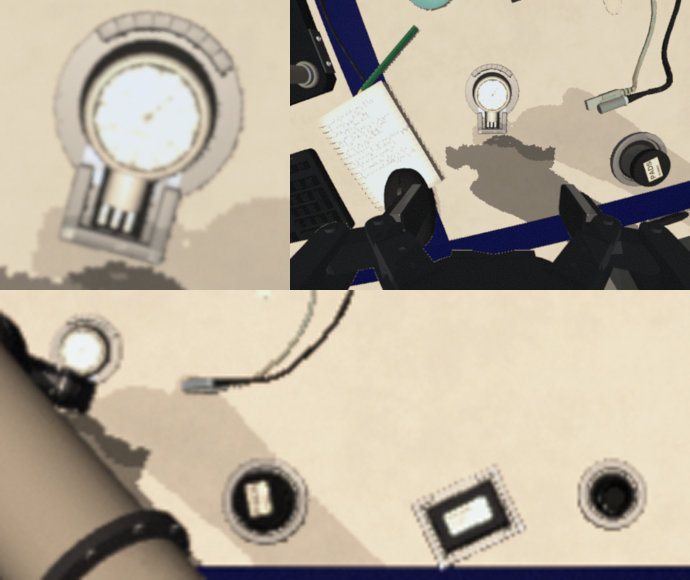

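All four items sit inside their recesses: the clock dial up with its stem in the channel, and the jar, block and loupe centred. I'll hand the job in.

```bash
python3 -c "
from plant import arm
print(arm.close_job())"
```

```text
the job is handed in; nothing more can be done
None
```

The loupe, screw jar, rest block and lens clock were each lowered into their matching holders, upright and seated in the final pictures, and the job was handed in at about 39 s of the 102 s allowed; no judge's verdict came back.

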